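Take the dusty filter out of the projector

ROBOT

A 7-joint arm with a two-finger parallel gripper is mounted at the origin on the work surface. World frame = base frame: x ahead of the robot, y to its left, z up, the work surface at z = 0. Lengths are in mm, angles in degrees, forces in N, time in s.
With the tool pointing down it reaches from about 425 to 1025 mm from the base axis. Payload 9.4 kg.
Tool frame: the origin (TCP) lies at the very end of the fingers, on their centre line; the grasp point (between the pads) lies 19 mm behind it; z points along the fingers, y is the line along which they close (so a half turn about z gives the same grasp; the last joint's range is limited). The gripper opens to 85 mm and grips with 20 to 120 N. Pads are 22 mm wide; open, the fingers measure 114 mm over their backs; the gripper's body (76 mm by 85 mm) begins 54 mm behind the grasp point. The pads swing forward as they close: fully open they stand 13 mm farther back than shut.
Start: joints at [-72.347, 34.337, -0.143, 91.639, 0.103, 54.024, -4.572], TCP at [272.15, 671.981, 231.275] pointing down, gripper open.
Joint ranges: [-147.43, 147.43], [-19.82, 112.94], [-74.19, 73.91], [6.32, 146.72], [-59.91, 239.91], [6.04, 106.73], [-150.56, 150.56]. Speed limits (degrees/s): [127.2, 127.2, 172.46, 172.46, 180, 180, 180].

INTERFACE

Orientations are given as a 3x3 rotation matrix whose columns are the frame's x, y, z axes.
In Python, from cell import r gives the robot as it stands.
- The arm moves only by the shell command python3 -m pendant 'ROWS'. ROWS is JSON, a list of rows, each a list of 3 entries, a list of its own where there are three numbers: the opening, from 0 (shut) to 1 (fully open), then the shift along the tool's x, y, z in mm, then the turn, a rotation vector about the tool's x, y, z in rad. In form: [[fingers, [x, y, z], [ax, ay, az]], ...]. A call has exactly 8 rows; each row shifts and turns the commanded pose from where the row before left it, along the tool's axes as they then stand; what a row does not reach is not made up. A row lasts 1/12 s, in which the tool goes at most 41.7 mm and 7.16 degrees, less where a joint would pass 70% of its speed; a pose out of reach is approached as far as the arm can. A call is refused whole if a number of a shift passes 41.7 or a number of a turn 0.125, either way. A call with a gripper value outside its range is refused whole. The fingers move at their own pace and stop on an object; the grip force is fixed at half the most. Time passes only in rows, so rows that do not move let the fingers close, or fill a call up. It gives the time, the measured TCP pose, the force, the opening and the grip force at its end, in the units of the state.
- r.sense(): the state, without advancing time (a new reading comes with each control period).
- r.get_image(name): name is "scene" or "side" or "wrist"; returns (picture, depth): 420x560x3 uint8, red, green, blue; 420x560 float32, mm along the optical axis (not along the pixel's ray), 0 where there is no reading.
- r.camera_params(name): a dict with "intrinsics" (3x3 intrinsics, pixels), "pose" (4x4, takes a point from camera to world coordinates). Camera axes: x right, y up, looking along -z (the intrinsics and any distortion apply to the point x, -y, -z); pixel columns grow to the right and rows downward; lengths in mm; the calibration is good to about 2 mm. A picture is of the moment at which its call begins: read the wrist's pose just before it. camera_params takes no time and is no camera call; for the wrist camera it gives the pose at the moment of the call.
- r.sign_off(): hands the job in; it is judged then, once.
The state is a dict: "clock": time; "joints": joint angles; "qd": joint speeds; "joint_torque": joint torques, N m; "tool_pos": TCP position; "eef_rot": TCP orientation; "contact_force": force on the tool from outside, world axes, zero at the start; "moment": the same for the moment, N m; "grip_width": finger opening in mm; "grasp_force": force on a finger pad.
Only numpy, scipy, OpenCV 4.12 (cv2) and the standard library are available. Lean on these libraries where they do the work, as an engineer would, in place of code of your own. Each camera call takes 0.05 s, during which the arm holds its last target. There are 200 camera calls.

TASK

The projector's air filter needs washing: press the orange release tab in so the filter cover springs ajar, and swing the cover right over to its stop. Lift the filter out by its green grip and set it down (not dropped) flat on the free part of the aluminium tray, grip upward. Then swing the cover shut and press it down until it snaps closed, leaving the two remotes, the air freshener and the coaster where they are.

Things in the scene. Friction and masses are not known exactly. Their poses are not given: they have to be found in the camera images.
- projector: White projector, 250 mm deep (its x) by 330 mm wide (its y), top face 105 mm above the sideboard; heavy, does not move. Origin: centre of its underside. Its x axis points out of the lens side, away from the robot; the rear face with its sockets, 125 mm behind the origin, faces the robot. The light grey filter cover lies flush in the top, 45 mm to the +y side of the middle.
- tab_face (a point): Middle of the outer (rear) face of the orange release tab. The tab is a paddle 50 mm wide (projector y) and 26 mm tall, its middle 83 mm above the sideboard, standing 12 mm out of the rear face just below the top edge, with free space behind it and below it. Axes as the projector.
- tab (a joint): Travel of the release tab in m: 0 at rest, grows as it is pressed in along the projector's +x, at most 0.008. It is sprung: about 2 N to start, 5 N at full travel, and returns by itself. Past about 0.004 it frees the cover.
- hatch (a joint): Angle of the filter cover in rad: 0 shut and flush, 2.2 at the open stop (leaning back past upright, where it stays by its own weight). When freed by the tab, two sprung pins push it ajar to about 0.28. Past upright it falls open, before upright it falls back to ajar; from ajar it must be pressed down (some 5 to 10 N near the edge that opens) until it snaps behind the tab's catch, whereby the tab moves in and back by itself.
- hinge (a point): Middle of the cover's hinge line, fixed on the projector's top face, 105 mm above the sideboard. Axes as the projector: the hinge line runs along y. The cover is a plate 125 mm long (from the hinge towards the projector's rear, -x, when shut), 150 mm wide (y) and 4 mm thick, with a catch 20 mm wide that hangs 23 mm below the middle of the edge that opens. It weighs 100 g.
- cover_edge (a point): Middle of the cover's opening edge, on its outer face, 125 mm from the hinge line; it moves with the cover. Its x axis points along the cover to the hinge, its z axis out of the outer face.
- filter_mid (a point): Middle of the filter cartridge, 20 mm above its underside. Cartridge: dark frame 82 mm (x) by 118 mm (y) by 22 mm high, 75 g, with a green grip rib on the middle of its top, 44 mm long (x), 12 mm thick (y) and 18 mm high (so from 2 to 20 mm above this point). It starts under the cover in a bay with 3 mm play all round and 56 mm free beside the rib on each side (y), underside 56 mm above the sideboard, its axes about as the projector's.
- tray: Brushed aluminium tray, 250 mm (x) by 230 mm (y), floor 3 mm above the sideboard, rim 16 mm high and 3 mm thick; it does not move. Origin: centre of its underside. A spring clip on its +x side holds the fan remote, which covers the strip from x = 65 to 105 mm.
- tray_spot (a point): Middle of the free part of the tray's floor (on the floor, 35 mm to the tray's -x side of its middle); free for about 85 mm to either side along the tray's x and 110 mm along its y. Axes as the tray.
- fan_remote: White fan remote held in the tray's clip, 150 by 40 by 12 mm. Origin: centre of its underside, x along its length.
- red_remote: Red projector remote lying on the sideboard, 165 by 46 by 20 mm. Origin: centre of its underside, x along its length.
- freshener: Chrome lighter-shaped air freshener standing on the sideboard on the robot's side of the tray, 18 by 40 mm, 68 mm tall. Origin: centre of its underside.
- coaster: Square wooden coaster, 95 by 95 by 9 mm. Origin: centre of its underside.

How it is judged:
By the outcome, as a careful person would: the job done as asked, in the order asked, and still so for the second after the job is handed in, with the robot touching nothing.
It also fails if it takes over 72 s, if anything falls off the work surface, if the arm or the gripper's body presses on something with over 40 N, if the wrist force passes 120 N, or if a joint passes its speed limit or range.

## Working session

There is one attempt and no reset: what is moved stays moved. The work goes in short steps, Python scripts to look and compute and a shell command to move; the robot and the scene stay as the last step left them, time stands still between calls to the robot, and variables do not carry over. Pictures are saved under pics/ and viewed, at most 10 in all, crops included, and the job is handed in when it is done.

```bash
ls; mkdir -p pics; cat > h.py <<'E'
import numpy as np, cv2
from cell import r
def grab(n,tag):
    P=r.camera_params(n); im,d=r.get_image(n)
    np.savez(f'pics/{tag}.npz',im=im,d=d,K=P['intrinsics'],T=P['pose'])
    cv2.imwrite(f'pics/{tag}.png',im[:,:,::-1]); return im,d,np.array(P['intrinsics']),np.array(P['pose'])
def cloud(d,K,T):
    v,u=np.mgrid[:d.shape[0],:d.shape[1]]
    p=np.stack([(u-K[0,2])/K[0,0]*d,-(v-K[1,2])/K[1,1]*d,-d],-1)
    return p@T[:3,:3].T+T[:3,3]
E
python3 - <<'E'
from h import *
ims=[]
for n in ['scene','side','wrist']:
    im,d,K,T=grab(n,n+'0'); print(n,r.camera_params(n).keys(),T[:3,3].round(),T[:3,2].round(2),K[0,0]); ims.append(im)
cv2.imwrite('pics/a.png',cv2.resize(np.hstack(ims[:2]),(800,300))[:,:,::-1])
print(r.sense())
E
```

```text
pics
scene dict_keys(['intrinsics', 'pose']) [962. 672. 804.] [0.37 0.63 0.68] 453.36413936557614
side dict_keys(['intrinsics', 'pose']) [ -39. -601.  607.] [-0.61 -0.6   0.51] 487.60333857472847
wrist dict_keys(['intrinsics', 'pose']) [198. 702. 372.] [-0.29  0.12  0.95] 331.2895310035595
{'clock': 0.15, 'joints': array([-72.34776956,  34.37497401,  -0.14522523,  91.66835018,
         0.10239653,  54.02259365,  -4.572848  ]), 'qd': array([-0.06251293, -0.25648779, -0.02416281, -0.15419657,  0.07545966,
        0.05125988,  0.0268293 ]), 'joint_torque': array([ 2.67107549e-03, -7.76995540e+01,  1.56690001e+00, -2.58234197e+01,
        1.25180537e-02,  6.85297418e-03,  1.85061037e-05]), 'tool_pos': array([272.02268669, 671.67921302, 230.61580841]), 'eef_rot': array([[-9.26889593e-01,  3.75333948e-01, -3.31430370e-04],
       [ 3.75334079e-01,  9.26888947e-01, -1.09945755e-03],
       [-1.05464597e-04, -1.14347288e-03, -9.99999341e-01]]), 'contact_force': array([ 0.21035105, -0.14269092, -0.41821809]), 'moment': array([-0.0068695 ,  0.00162859,  0.02509927]), 'grasp_force': 0.0, 'grip_width': 85.7791199768292}
```

View pics/scene0.png

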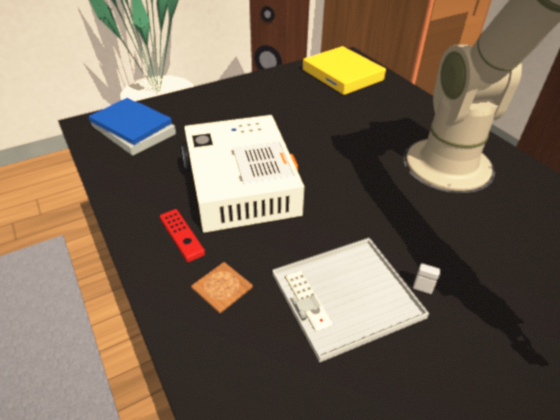

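View pics/side0.png

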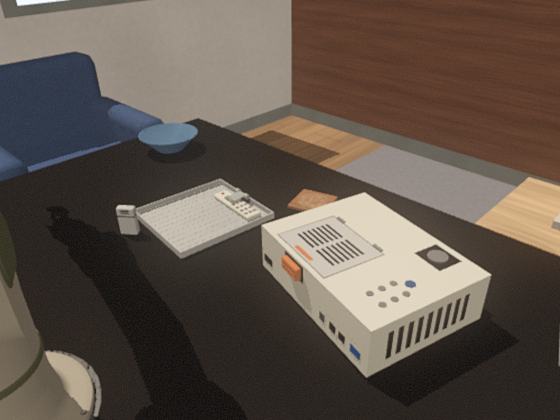

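The scene picture shows the projector at about (245,170) with the orange tab at (290,160), tray at (350,297), freshener at (427,278), coaster at (222,287) and red remote at (182,234). The side picture shows the tab at (291,267), the cover at (330,243) with its hinge toward (360,232), and the tray at (205,213).

```bash
cat >> h.py <<'E'
def load(t):
    z=np.load(f'pics/{t}.npz'); return z['im'],z['d'],z['K'],z['T']
E
python3 - <<'E'
from h import *
for t in ['scene0','side0']:
    im,d,K,T=load(t); p=cloud(d,K,T); hsv=cv2.cvtColor(im,cv2.COLOR_RGB2HSV); ok=d>0
    print(t,'frac',ok.mean())
    reg=ok&(p[...,0]>200)&(p[...,0]<1000)&(abs(p[...,1])<600)
    m=reg&(abs(p[...,2]-105)<5)
    n,l,s,c=cv2.connectedComponentsWithStats(m.astype(np.uint8)); k=1+s[1:,4].argmax(); m=l==k
    q=p[m]; print('top z',np.median(q[:,2]),cv2.minAreaRect(q[:,:2].astype(np.float32)))
    g=reg&(hsv[...,0]>3)&(hsv[...,0]<16)&(hsv[...,1]>170)&(hsv[...,2]>120)&(p[...,2]>55)
    q=p[g]; print('orange',len(q),q.min(0).round(),q.max(0).round(),np.median(q,0).round())
    f=p[reg&(p[...,2]<60)&(p[...,2]>11)&(p[...,1]>150)&(hsv[...,1]<80)]
    # tray: bright low things
    b=reg&(hsv[...,2]>110)&(hsv[...,1]<90)&(p[...,2]<25)&(p[...,2]>-8)
    n,l,s,c=cv2.connectedComponentsWithStats(b.astype(np.uint8)); k=1+s[1:,4].argmax(); q=p[l==k]
    print('tray z',np.percentile(q[:,2],[5,50,95]).round(1),cv2.minAreaRect(q[:,:2].astype(np.float32)))
    fr=p[reg&(p[...,2]>45)&(p[...,2]<90)&(p[...,1]>100)]
    if len(fr): print('fresh?',len(fr),np.median(fr,0).round(),fr.min(0).round(),fr.max(0).round())
    bk=p[ok&(p[...,0]>200)&(p[...,0]<800)&(abs(p[...,1])<500)&(p[...,2]<10)]; print('table z',np.median(bk[:,2]))
    # grey cover
    v=im[m].mean(1); print('top gray pct',np.percentile(v,[5,15,30,50,70]))
E
```

```text
scene0 frac 0.9958843537414966
top z 103.65523450184833 ((573.397705078125, -206.93875122070312), (337.89569091796875, 250.8839569091797), 74.61830139160156)
orange 23 [ 451. -154.   88.] [ 487. -103.  106.] [ 458. -128.   95.]
tray z [-0.8  2.3 15.6] ((531.37841796875, 229.12841796875), (249.2786865234375, 265.417724609375), 83.8675765991211)
fresh? 255 [386. 305.  63.] [366. 284.  45.] [402. 323.  69.]
table z -1.0181703953402348
top gray pct [155.66666667 220.         240.66666667 246.66666667 247.        ]
side0 frac 0.9960246598639456
top z 105.58743268575353 ((574.8211669921875, -207.89430236816406), (334.32952880859375, 259.6707763671875), 74.581787109375)Traceback (most recent call last):
  File "<stdin>", line 10, in <module>
    return umr_minimum(a, axis, None, out, keepdims, initial, where)
ValueError: zero-size array to reduction operation minimum which has no identity
```

```bash
python3 - <<'E'
from h import *
a=np.radians(-15.4); X=np.array([np.cos(a),np.sin(a)]); Y=np.array([-X[1],X[0]]); C=np.array([574,-207.5])
for t in ['scene0','side0']:
    im,d,K,T=load(t); p=cloud(d,K,T); hsv=cv2.cvtColor(im,cv2.COLOR_RGB2HSV)
    l=np.stack([(p[...,:2]-C)@X,(p[...,:2]-C)@Y],-1)
    top=(abs(p[...,2]-104.5)<5)
    # rectified top gray 2mm grid
    g=im.mean(2)
    for nm,ax,o,lo,hi,rng in [('x-profile y35..55',0,1,-10,110,range(-130,70,5)),('y-profile x-90..-60',1,0,-90,-20,range(-50,165,8))]:
        print(t,nm,[(i,int(np.median(g[s]))) for i in rng for s in [top&(l[...,ax]>=i)&(l[...,ax]<i+5)&(l[...,o]>lo)&(l[...,o]<hi)] if s.any()])
    rim=(p[...,2]>11)&(p[...,2]<22)&(p[...,0]>380)&(p[...,0]<700)&(p[...,1]>90)&(p[...,1]<380)&(hsv[...,1]<90)
    print('rim',rim.sum(),cv2.minAreaRect(p[rim][:,:2].astype(np.float32)))
    fl=(abs(p[...,2]-3)<3)&(p[...,0]>380)&(p[...,0]<700)&(p[...,1]>90)&(p[...,1]<380)&(hsv[...,2]>100)&(hsv[...,1]<60)
    n,lb,s,c=cv2.connectedComponentsWithStats(fl.astype(np.uint8)); k=1+s[1:,4].argmax()
    print('floor',s[k,4],cv2.minAreaRect(p[lb==k][:,:2].astype(np.float32)))
    rr=p[(p[...,2]>19)&(p[...,2]<60)&(p[...,0]>380)&(p[...,0]<700)&(p[...,1]>90)&(p[...,1]<380)]
    print('clip/remote high',len(rr),np.median(rr,0).round())
im,d,K,T=load('scene0');p=cloud(d,K,T);print('remote px',p[300,308].round(),p[285,296].round(),p[322,320].round(),'coaster',p[287,222].round(),'red',p[234,182].round())
im,d,K,T=load('side0');p=cloud(d,K,T)
for q in [(341,219),(377,247)]: 
    w=p[q[1],q[0],:2]-C; print('hinge knuckle local',w@X,w@Y,p[q[1],q[0],2])
print([ (u,v,((p[v,u,:2]-C)@X).round(),((p[v,u,:2]-C)@Y).round(),p[v,u,2].round()) for u,v in [(291,267),(285,262),(297,272),(303,255)]])
cv2.imwrite('pics/crop.png',cv2.resize(im[180:320,240:420],None,fx=4,fy=4)[:,:,::-1])
E
```

```text
scene0 x-profile y35..55 [(-130, 233), (-125, 245), (-120, 234), (-115, 227), (-110, 233), (-105, 239), (-100, 240), (-95, 241), (-90, 235), (-85, 166), (-80, 215), (-75, 159), (-70, 214), (-65, 166), (-60, 215), (-55, 176), (-50, 207), (-45, 194), (-40, 207), (-35, 211), (-30, 193), (-25, 213), (-20, 189), (-15, 240), (-10, 241), (-5, 241), (0, 241), (5, 238), (10, 220), (15, 244), (20, 247), (25, 247), (30, 247), (35, 247), (40, 247), (45, 247), (50, 247), (55, 247), (60, 247), (65, 247)]
scene0 y-profile x-90..-60 [(-50, 247), (-42, 246), (-34, 241), (-26, 240), (-18, 233), (-10, 196), (-2, 176), (6, 177), (14, 183), (22, 178), (30, 194), (38, 226), (46, 221), (54, 189), (62, 193), (70, 194), (78, 193), (86, 185), (94, 201), (102, 238), (110, 241), (118, 244), (126, 247), (134, 247), (142, 247), (150, 247), (158, 245)]
rim 1969 ((518.5899658203125, 238.06124877929688), (233.33401489257812, 293.0455017089844), 83.7625732421875)
floor 7080 ((535.997314453125, 232.56350708007812), (221.24087524414062, 242.4796600341797), 83.98808288574219)
clip/remote high 532 [616. 242.  24.]
side0 
[... 917 characters left out ...]
, 83.62966918945312)
floor 3767 ((543.3701171875, 245.83352661132812), (214.91514587402344, 238.7950439453125), 83.31856536865234)
clip/remote high 285 [618. 239.  24.]
remote px [626. 219.  21.] [626. 170.  15.] [630. 271.  13.] coaster [766.  93.  10.] red [786. -91.  18.]
hinge knuckle local 12.798831299024823 96.9300225126522 108.06434784343435
hinge knuckle local 10.39545509557235 -13.257300538156525 108.8720255889138
[(291, 267, np.float64(-139.0), np.float64(34.0), np.float64(93.0)), (285, 262, np.float64(-140.0), np.float64(51.0), np.float64(93.0)), (297, 272, np.float64(-135.0), np.float64(21.0), np.float64(89.0)), (303, 255, np.float64(-113.0), np.float64(36.0), np.float64(107.0))]
```

View pics/crop.png

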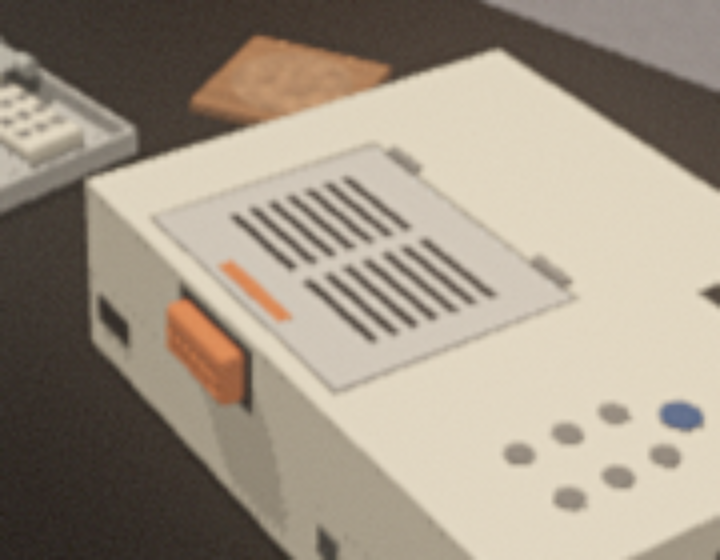

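The crop shows the cover flush with its rear edge near (150-340, 215-390), hinge knuckles at (405,160) and (550,272), and the tab at (205,350) centred on the cover. Projector centre is about (574,-207.5) with yaw -15.4°. The tab face is about (454,-128), which agrees with the orange pixels.

```bash
R='python3 -m pendant'
python3 -m pendant '[[0,[-24.7,-30.3,3.4],[0,0,0]],[0,[-24.7,-30.3,3.4],[0,0,0]],[0,[-24.7,-30.3,3.4],[0,0,0]],[0,[-24.7,-30.3,3.4],[0,0,0]],[0,[-24.7,-30.3,3.4],[0,0,0]],[0,[-24.7,-30.3,3.4],[0,0,0]],[0,[-24.7,-30.3,3.4],[0,0,0]],[0,[-24.7,-30.3,3.4],[0,0,0]]]'
python3 -c "
from cell import r
print(r.sense()['joints'].round(1))"
python3 -m pendant '[[0,[-24.7,-30.3,3.4],[0,0,0]],[0,[-24.7,-30.3,3.4],[0,0,0]],[0,[-24.7,-30.3,3.4],[0,0,0]],[0,[-24.7,-30.3,3.4],[0,0,0]],[0,[-24.7,-30.3,3.4],[0,0,0]],[0,[-24.7,-30.3,3.4],[0,0,0]],[0,[-24.7,-30.3,3.4],[0,0,0]],[0,[-24.7,-30.3,3.4],[0,0,0]]]'
python3 -c "
from cell import r
print(r.sense()['joints'].round(1),r.sense()['eef_rot'].round(3))"
```

```text
clock: 0.82
tool_pos: [364.5, 371.2, 203.9]
eef_rot: [[-0.927, 0.375, 0.0], [0.375, 0.927, -0.0], [-0.0, -0.0, -1.0]]
contact_force: [1.3, 0.8, -0.2]
grip_width: 0.2
grasp_force: 0.0
[-51.2  22.5  -0.8 119.9   0.5  37.6  15.7]
clock: 1.48
tool_pos: [456.7, 72.5, 176.8]
eef_rot: [[-0.927, 0.375, 0.0], [0.375, 0.927, 0.0], [-0.0, 0.0, -1.0]]
contact_force: [1.0, 0.5, -0.3]
grip_width: -0.0
grasp_force: 0.0
[-15.6  21.4  -0.5 128.3   0.4  30.2  51.5] [[-0.927  0.375  0.   ]
 [ 0.375  0.927  0.   ]
 [-0.     0.    -1.   ]]
```

```bash
python3 -m pendant '[[0,[-6.1,-31.8,1.2],[0,0,0]],[0,[-6.1,-31.8,1.2],[0,0,0]],[0,[-6.1,-31.8,1.2],[0,0,0]],[0,[-6.1,-31.8,1.2],[0,0,0]],[0,[-6.1,-31.8,1.2],[0,0,0]],[0,[-6.1,-31.8,1.2],[0,0,0]],[0,[0,0,0],[0,0,-0.115]],[0,[0,0,0],[0,0,0]]]'
python3 -m pendant '[[0,[0,0,23],[0,0,0]],[0,[0,0,23],[0,0,0]],[0,[0,0,23],[0,0,0]],[0,[0,0,23],[0,0,0]],[0,[0,0,0],[0,0,0]],[0,[0,0,0],[0,0,0]],[0,[0,0,0],[0,0,0]],[0,[0,0,0],[0,0,0]]]'
python3 - <<'E'
from h import *
grab('side','side1'); grab('wrist','wrist1'); s=r.sense();print(s['joints'].round(1))
a=np.hstack([load('side1')[0][150:400,200:500],load('wrist1')[0][:250]])
cv2.imwrite('pics/b.png',cv2.resize(a,(800,int(250*800/a.shape[1])))[:,:,::-1])
E
```

```text
clock: 2.15
tool_pos: [418.2, -118.1, 169.6]
eef_rot: [[-0.964, 0.266, -0.0], [0.266, 0.964, -0.0], [0.0, -0.0, -1.0]]
contact_force: [-0.2, 0.4, -0.5]
grip_width: 0.2
grasp_force: 0.0
clock: 2.82
tool_pos: [419.5, -116.1, 78.9]
eef_rot: [[-0.964, 0.267, 0.002], [0.267, 0.964, -0.0], [-0.002, 0.0, -1.0]]
contact_force: [0.1, 0.1, 0.1]
grip_width: -0.0
grasp_force: 0.0
[  9.2  31.1  -1.6 136.2   3.9  12.6  78.5]
```

View pics/b.png

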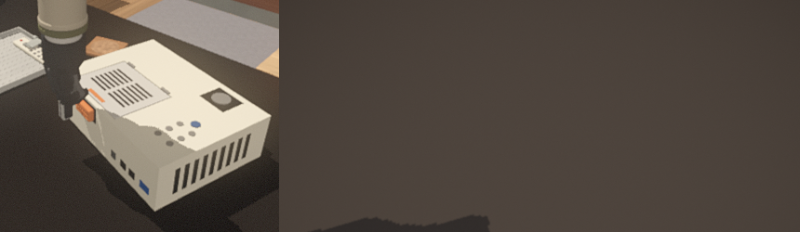

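The fingers stand just behind the orange tab at about (70,105) in the left half; the wrist view is dark.

```bash
python3 -m pendant '[[0,[-6,0,0],[0,0,0]],[0,[-6,0,0],[0,0,0]],[0,[-6,0,0],[0,0,0]],[0,[-6,0,0],[0,0,0]],[0,[-2,0,0],[0,0,0]],[0,[-2,0,0],[0,0,0]],[0,[-2,0,0],[0,0,0]],[0,[-1,0,0],[0,0,0]]]'
python3 - <<'E'
from h import *
im,d,K,T=grab('side','side2'); p=cloud(d,K,T); l=p[...,:2]-[574,-207.5]; x=l@[.964,-.2656]; y=l@[.2656,.964]
m=(abs(y-10)<25)&(x>-125)&(x<10)&(p[...,2]>95)&(p[...,2]<200)
for a in range(-120,10,15):
    k=m&(x>=a)&(x<a+15); print(a,np.percentile(p[k][:,2],[10,50,90]).round() if k.any() else None)
E
```

```text
clock: 3.58
tool_pos: [447.8, -124.4, 77.5]
eef_rot: [[-0.964, 0.266, -0.002], [0.266, 0.964, 0.0], [0.002, -0.0, -1.0]]
contact_force: [-4.4, 1.8, 3.5]
grip_width: -0.1
grasp_force: 2.5
-120 [105. 137. 139.]
-105 [133. 135. 137.]
-90 [129. 131. 133.]
-75 [125. 127. 129.]
-60 [121. 123. 125.]
-45 [117. 119. 121.]
-30 [113. 115. 116.]
-15 [108. 110. 112.]
0 [106. 107. 108.]
```

```bash
python3 -m pendant '[[0,[15,0,0],[0,0,0]],[0,[15,0,0],[0,0,0]],[0,[0,0,-28],[0,0,0]],[0,[0,0,-28],[0,0,0]],[0,[0,0,-28],[0,0,0]],[0,[0,0,-28],[0,0,0]],[0,[-5,38,0],[0,0,0]],[0,[-5,38,0],[0,0,0]]]'
python3 -m pendant '[[0,[-14,38,0],[0,0,0]],[0,[-30,5,0],[0.112,0,0]],[0,[-12,0,0],[0.112,0,0]],[0,[0,0,0],[0.112,0,0]],[0,[0,0,0],[0.112,0,0]],[0,[0,0,0],[0.112,0,0]],[0,[0,0,0],[0.112,0,0]],[0,[0,0,0],[0.113,0,0]]]'
cat >> h.py <<'E'
def loc(w,C=(574,-207.5),a=-15.4):
    a=np.radians(a); l=np.asarray(w)[...,:2]-C
    return np.stack([l@[np.cos(a),np.sin(a)],l@[-np.sin(a),np.cos(a)],np.asarray(w)[...,2]],-1)
def st():
    s=r.sense(); print('t',s['clock'],'loc',loc(s['tool_pos']).round(1),'j',s['joints'].round(1),'F',s['contact_force'].round(1)); return s
E
python3 -c "
from h import *
st()"
```

```text
clock: 4.3
tool_pos: [451.5, -47.4, 191.9]
eef_rot: [[-0.962, 0.273, 0.006], [0.273, 0.962, -0.001], [-0.006, 0.001, -1.0]]
contact_force: [1.4, -0.2, -0.1]
grip_width: -0.2
grasp_force: 0.0
clock: 4.97
tool_pos: [516.7, -18.2, 190.1]
eef_rot: [[-0.964, 0.189, -0.185], [0.264, 0.679, -0.684], [-0.004, -0.709, -0.705]]
contact_force: [0.2, 0.2, -0.8]
grip_width: -0.2
grasp_force: 0.0
t 4.9667 loc [-105.5  167.3  190.1] j [-35.3  37.8  15.9 113.7  29.5  61.9  32.6] F [ 0.2  0.2 -0.8]
```

```bash
python3 -m pendant '[[0,[0.6,12.9,12.9],[0,0,0]],[0,[0.6,12.9,12.9],[0,0,0]],[0,[0.6,12.9,12.9],[0,0,0]],[0,[0.6,12.9,12.9],[0,0,0]],[0,[0,-7.2,7.2],[0,0,0]],[0,[0,-7.2,7.2],[0,0,0]],[0,[0,-7.2,7.2],[0,0,0]],[0,[0,0,0],[0,0,0]]]'
python3 - <<'E'
from h import *
st(); grab('scene','scene3'); grab('side','side3')
a=np.hstack([cv2.resize(load('scene3')[0][90:250,140:340],(400,320)),cv2.resize(load('side3')[0][150:310,210:410],(400,320))])
cv2.imwrite('pics/c.png',a[:,:,::-1])
E
```

```text
clock: 5.63
tool_pos: [503.8, -51.5, 118.3]
eef_rot: [[-0.963, 0.191, -0.19], [0.27, 0.68, -0.682], [-0.001, -0.708, -0.706]]
contact_force: [-0.9, 0.4, -0.2]
grip_width: -0.1
grasp_force: 0.0
t 5.6333 loc [-109.1  131.8  118.3] j [-33.2  43.5  16.5 118.2  32.1  51.9  28.6] F [-0.9  0.4 -0.2]
```

View pics/c.png

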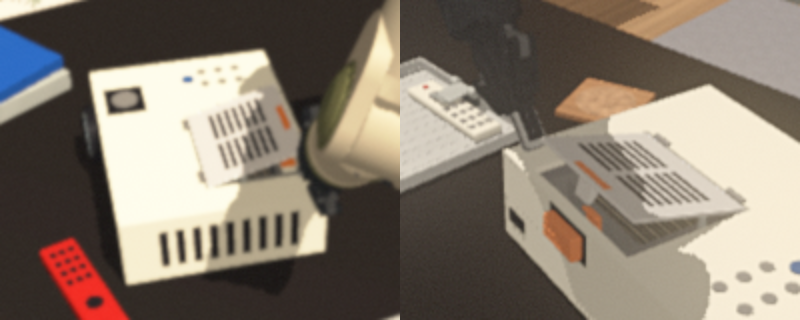

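The left view shows the ajar cover with the finger at its near side, around (300,170). The right view shows the fingertip at (530,135) beside the cover's raised corner.

```bash
python3 -m pendant '[[0,[0,-4.2,4.2],[0,0,0]],[0,[0,-2.1,2.1],[0,0,0]],[0,[-6.5,-14.5,-7.4],[0,0,0]],[0,[-6.5,-14.5,-7.4],[0,0,0]],[0,[-10.3,-8.4,-8.4],[0,0,0]],[0,[-10.3,-8.4,-8.4],[0,0,0]],[0,[-13.4,-5.9,-5.9],[0,0,0]],[0,[-13.4,-5.9,-5.9],[0,0,0]]]'
python3 - <<'E'
from h import *
st(); im,d,K,T=grab('side','side4'); p=loc(cloud(d,K,T))
m=(p[...,1]<90)&(p[...,1]>-30)&(p[...,0]>-60)&(p[...,0]<100)&(p[...,2]>112)&(p[...,2]<260)&(im.mean(2)>90)
q=p[m]; print(len(q)); 
for z in range(110,240,15):
    k=abs(q[:,2]-z)<7
    if k.sum()>5: print(z,np.median(q[k],0).round())
E
```

```text
clock: 6.4
tool_pos: [559.9, -77.1, 188.0]
eef_rot: [[-0.965, 0.187, -0.182], [0.261, 0.688, -0.677], [-0.001, -0.701, -0.713]]
contact_force: [1.1, 19.9, 6.5]
grip_width: -0.1
grasp_force: 9.4
t 6.4 loc [-48.2 122.  188. ] j [-29.3  39.1  17.2 110.6  32.   59.8  37.8] F [ 1.1 19.9  6.5]
1068
110 [ -1.  12. 114.]
125 [ -8.  14. 126.]
140 [-15.  12. 140.]
155 [-24.  13. 155.]
170 [-33.  13. 170.]
185 [-42.  10. 185.]
200 [-51.  16. 200.]
215 [-55.  28. 212.]
```

```bash
python3 -m pendant '[[0,[-8,-2.8,-2.8],[0,0,0]],[0,[-8,-2.8,-2.8],[0,0,0]],[0,[-10,-2,-2],[0,0,0]],[0,[-10,-2,-2],[0,0,0]],[0,[-10.5,-0.5,-0.5],[0,0,0]],[0,[-10.5,-0.5,-0.5],[0,0,0]],[0,[-10.5,1,1],[0,0,0]],[0,[-10.5,1,1],[0,0,0]]]'
python3 - <<'E'
from h import *
st(); im,d,K,T=grab('side','side5'); p=loc(cloud(d,K,T))
m=(p[...,1]<90)&(p[...,1]>-30)&(p[...,0]>-120)&(p[...,0]<100)&(p[...,2]>112)&(p[...,2]<260)&(im.mean(2)>90)
q=p[m]; print(len(q)); 
for z in range(110,240,15):
    k=abs(q[:,2]-z)<7
    if k.sum()>5: print(z,np.median(q[k],0).round())
E
```

```text
clock: 7.12
tool_pos: [636.2, -98.2, 199.4]
eef_rot: [[-0.966, 0.187, -0.181], [0.26, 0.688, -0.677], [-0.003, -0.701, -0.713]]
contact_force: [3.7, 14.5, -0.9]
grip_width: -0.0
grasp_force: 7.3
t 7.1167 loc [ 30.9 121.9 199.4] j [-25.2  42.   17.3 100.5  31.5  63.8  44.3] F [ 3.7 14.5 -0.9]
3239
110 [  8.  22. 114.]
125 [ 11.  25. 125.]
140 [ 15.  24. 140.]
155 [ 19.  25. 155.]
170 [ 23.  25. 170.]
185 [ 27.  24. 185.]
200 [ 31.  23. 200.]
215 [ 35.  14. 215.]
230 [ 37.  36. 226.]
```

```bash
python3 -m pendant '[[0,[0,14.1,-14.1],[0,0,0]],[0,[0,14.1,-14.1],[0,0,0]],[0,[0,0,0],[-0.112,0,0]],[0,[0,0,0],[-0.112,0,0]],[0,[0,0,0],[-0.112,0,0]],[0,[0,0,0],[-0.112,0,0]],[0,[0,0,0],[-0.112,0,0]],[0,[0,0,0],[-0.112,0,0]]]'
python3 -m pendant '[[0,[0,0,0],[-0.113,0,0]],[0.45,[37,-10,0],[0,0,0]],[0.45,[33,-25,0],[0,0,0]],[0.45,[33,-25,0],[0,0,0]],[0.45,[33,-25,0],[0,0,0]],[0.45,[0,0,0],[0,0,0]],[0.45,[0,0,0],[0,0,0]],[0.45,[0,0,0],[0,0,0]]]'
python3 - <<'E'
from h import *
st(); im=None
for n in ['side','scene','wrist']:
    im,d,K,T=grab(n,n+'6'); W=cloud(d,K,T); p=loc(W); h=cv2.cvtColor(im,cv2.COLOR_RGB2HSV)
    m=(h[...,0]>38)&(h[...,0]<88)&(h[...,1]>90)&(h[...,2]>40)&(p[...,2]>60)&(p[...,2]<130)&(abs(p[...,0])<140)&(abs(p[...,1])<160)
    q=p[m]; print(n,m.sum(), (q.min(0).round(),q.max(0).round(),np.median(q,0).round()) if m.any() else '')
    if n=='wrist' and m.any():
        t=p[m&(p[...,2]>91)]; print('rect',cv2.minAreaRect(t[:,:2].astype(np.float32)),np.argwhere(m).mean(0))
    if n=='side':
        for z in range(120,230,20):
            k=(p[...,1]<110)&(p[...,1]>-25)&(abs(p[...,2]-z)<5)&(p[...,0]>-20)&(p[...,0]<110)
            if k.sum()>5: print(z,np.median(p[k],0).round())
E
```

```text
clock: 7.83
tool_pos: [644.1, -64.8, 201.6]
eef_rot: [[-0.964, 0.265, -0.026], [0.266, 0.958, -0.105], [-0.003, -0.108, -0.994]]
contact_force: [0.8, -0.1, -0.8]
grip_width: 0.1
grasp_force: 0.0
clock: 8.5
tool_pos: [490.7, -110.7, 200.9]
eef_rot: [[-0.964, 0.267, 0.002], [0.267, 0.964, -0.0], [-0.002, 0.0, -1.0]]
contact_force: [0.5, 0.8, 0.1]
grip_width: 38.0
grasp_force: 0.0
t 8.5 loc [-106.    71.2  200.9] j [  9.5  21.7  -4.3 122.1   2.7  36.2  77.9] F [0.5 0.8 0.1]
side 51 (array([-67.,  36.,  83.]), array([-26.,  45.,  97.]), array([-51.,  41.,  96.]))
120 [ 15.  38. 120.]
140 [ 30.  37. 140.]
160 [ 44.  38. 160.]
180 [ 58.  37. 180.]
200 [ 73.  29. 200.]
220 [ 61.  42. 216.]
scene 152 (array([-71.,  11.,  75.]), array([-20.,  54.,  97.]), array([-42.,  49.,  88.]))
wrist 801 (array([-67.,  36.,  76.]), array([-14.,  51.,  97.]), array([-49.,  45.,  94.]))
rect ((-45.028175354003906, 44.49919891357422), (43.889015197753906, 11.843947410583496), 0.6160463094711304) [274.29962547 250.71285893]
```

View pics/wrist6.png

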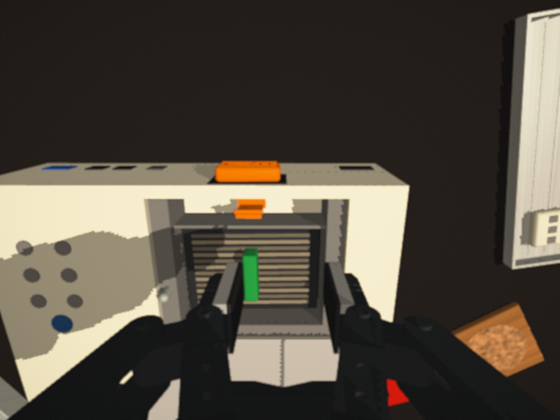

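The wrist picture shows the green rib at (251,274) between the open fingers, with the bay clear and the cover lying fully back at the bottom.

```bash
python3 -m pendant '[[0.45,[-30.5,-13.3,0],[0,0,0]],[0.45,[-30.5,-13.3,0],[0,0,0]],[0.45,[0,0,25],[0,0,0]],[0.45,[0,0,25],[0,0,0]],[0.45,[0,0,25],[0,0,0]],[0.45,[0,0,25],[0,0,0]],[0.45,[0,0,10],[0,0,0]],[0.45,[0,0,0],[0,0,0]]]'
python3 - <<'E'
from h import *
st()
im,d,K,T=grab('wrist','wrist7'); p=loc(cloud(d,K,T)); h=cv2.cvtColor(im,cv2.COLOR_RGB2HSV)
m=(h[...,0]>38)&(h[...,0]<88)&(h[...,1]>90)&(h[...,2]>40)&(p[...,2]>91)&(p[...,2]<130)
print(m.sum(),cv2.minAreaRect(p[m][:,:2].astype(np.float32)))
E
```

```text
clock: 9.32
tool_pos: [541.0, -151.7, 87.8]
eef_rot: [[-0.964, 0.265, -0.004], [0.265, 0.964, 0.001], [0.004, -0.0, -1.0]]
contact_force: [-0.8, -0.2, 1.3]
grip_width: 38.6
grasp_force: 0.0
t 9.3167 loc [-46.7  45.1  87.8] j [ 12.   34.9  -3.1 119.5   4.   25.9  80.5] F [-0.8 -0.2  1.3]
2112 ((-45.06202697753906, 43.93840026855469), (43.77184295654297, 11.689845085144043), 0.5370307564735413)
```

```bash
python3 -m pendant '[[0.45,[-1,-0.8,7],[0,0,0]],[0.45,[0,0,0],[0,0,0]],[0.0,[0,0,0],[0,0,0]],[0,[0,0,0],[0,0,0]],[0,[0,0,0],[0,0,0]],[0,[0,0,0],[0,0,0]],[0,[0,0,0],[0,0,0]],[0,[0,0,0],[0,0,0]]]'
python3 -c "
from h import *
st()"
```

```text
clock: 10.03
tool_pos: [542.8, -153.8, 84.4]
eef_rot: [[-0.964, 0.267, 0.002], [0.267, 0.964, -0.0], [-0.002, 0.0, -1.0]]
contact_force: [-0.6, -0.8, 6.6]
grip_width: 10.3
grasp_force: 60.4
t 10.0333 loc [-44.4  43.5  84.4] j [ 12.1  35.3  -3.  119.6   4.1  25.2  80.5] F [-0.6 -0.8  6.6]
```

```bash
python3 -m pendant '[[0.3,[0,0,0],[0,0,0]],[0.3,[0,0,3.5],[0,0,0]],[0.3,[0,0,0],[0,0,0]],[0,[0,0,0],[0,0,0]],[0,[0,0,0],[0,0,0]],[0,[0,0,0],[0,0,0]],[0,[0,0,0],[0,0,0]],[0,[0,0,0],[0,0,0]]]'
python3 -c "
from h import *
st()"
```

```text
clock: 10.7
tool_pos: [542.2, -153.6, 79.8]
eef_rot: [[-0.964, 0.266, -0.0], [0.266, 0.964, 0.0], [0.0, -0.0, -1.0]]
contact_force: [-0.5, 0.2, 1.6]
grip_width: 10.7
grasp_force: 59.0
t 10.7 loc [-44.9  43.6  79.8] j [ 12.1  35.7  -3.  119.7   4.1  24.7  80.5] F [-0.5  0.2  1.6]
```

```bash
python3 -m pendant '[[0,[0,0,-5],[0,0,0]],[0,[0,0,-10],[0,0,0]],[0,[0,0,-20],[0,0,0]],[0,[0,0,-25],[0,0,0]],[0,[0,0,-25],[0,0,0]],[0,[0,0,-25],[0,0,0]],[0,[0,0,-20],[0,0,0]],[0,[0,0,-10],[0,0,0]]]'
python3 -m pendant '[[0,[7.1,18.4,0],[0,0,0]],[0,[11,28,0],[0,0,0]],[0,[14.2,36.8,0],[0,0,0]],[0,[14.2,36.8,0],[0,0,0]],[0,[14.2,36.8,0],[0,0,0]],[0,[14.2,36.8,0],[0,0,0]],[0,[14.2,36.8,0],[0,0,0]],[0,[14.2,36.8,0],[0,0,0]]]'
python3 -m pendant '[[0,[14.2,36.8,0],[0,0,0]],[0,[14.2,36.8,0],[0,0,0]],[0,[10.2,26.8,0],[0,0,0]],[0,[0,0,0],[0,0,-0.08]],[0,[0,0,0],[0,0,-0.08]],[0,[0,0,0],[0,0,0]],[0,[0,0,0],[0,0,0]],[0,[0,0,0],[0,0,0]]]'
python3 - <<'E'
from h import *
s=st(); C=(538,235)
for n in ['scene','side','wrist']:
    im,d,K,T=grab(n,n+'8'); W=cloud(d,K,T); p=loc(W,C,-6.1); h=cv2.cvtColor(im,cv2.COLOR_RGB2HSV)
    m=(h[...,0]>38)&(h[...,0]<88)&(h[...,1]>90)&(h[...,2]>40)&(p[...,2]>150)&(p[...,2]<240)&(abs(p[...,0])<140)&(abs(p[...,1])<160)
    print(n,'green',m.sum(),np.median(p[m],0).round() if m.any() else '')
    for f,lo,hi in (('rim',13,19),):
        k=(p[...,2]>lo)&(p[...,2]<hi)&(abs(p[...,0])<150)&(abs(p[...,1])<140)&(h[...,1]<80)&(h[...,2]>60); q=p[k]
        for ax,o in ((0,1),(1,0)):
            for sg in (-1,1):
                t=q[(sg*q[:,ax]>95)&(abs(q[:,o])<80)]
                if len(t)>10: print('axis',ax,sg,len(t),np.percentile(t[:,ax],[5,50,95]).round(1),'slope',np.polyfit(t[:,o],t[:,ax],1)[0].round(3))
print('tool in tray',loc(s['tool_pos'],C,-6.1).round(1))
E
```

```text
clock: 11.37
tool_pos: [543.2, -153.8, 223.2]
eef_rot: [[-0.964, 0.267, 0.004], [0.267, 0.964, -0.001], [-0.004, 0.0, -1.0]]
contact_force: [0.6, -0.2, -0.7]
grip_width: 10.1
grasp_force: 58.7
clock: 12.03
tool_pos: [513.2, 133.2, 219.9]
eef_rot: [[-0.964, 0.267, -0.0], [0.267, 0.964, -0.0], [0.0, -0.0, -1.0]]
contact_force: [0.3, 0.3, -0.1]
grip_width: 10.4
grasp_force: 58.7
clock: 12.7
tool_pos: [503.5, 237.9, 219.7]
eef_rot: [[-0.994, 0.113, -0.0], [0.113, 0.994, -0.0], [0.0, -0.0, -1.0]]
contact_force: [0.2, -0.4, -1.0]
grip_width: 10.1
grasp_force: 58.7
t 12.7 loc [-186.2  410.7  219.7] j [-24.9  23.9  -8.6 114.2   5.2  42.3  46.9] F [ 0.2 -0.4 -1. ]
scene green 98 [-16.   2. 231.]
axis 0 -1 102 [-146.7 -122.3 -120. ] slope -0.053
axis 0 1 298 [ 96.  117.7 126. ] slope 0.046
axis 1 -1 80 [-113.9 -111.5 -109.5] slope 0.001
axis 1 1 132 [113.2 115.1 116.8] slope -0.0
side green 68 [-48.  -5. 229.]
axis 0 -1 94 [-133.6 -125.5 -123. ] slope -0.017
axis 0 1 120 [ 95.8 108.9 124. ] slope 0.022
axis 1 -1 126 [-115.7 -113.1 -111. ] slope -0.001
axis 1 1 105 [110.3 113.3 117.4] slope 0.0
wrist green 2585 [-41.  -1. 234.]
axis 0 -1 549 [-126.5 -125.1 -123.6] slope -0.005
axis 1 -1 153 [-113.2 -111.6 -110.2] slope -0.003
axis 1 1 155 [113.3 114.8 116.3] slope -0.003
tool in tray [-34.6  -0.7 219.7]
```

View pics/wrist8.png

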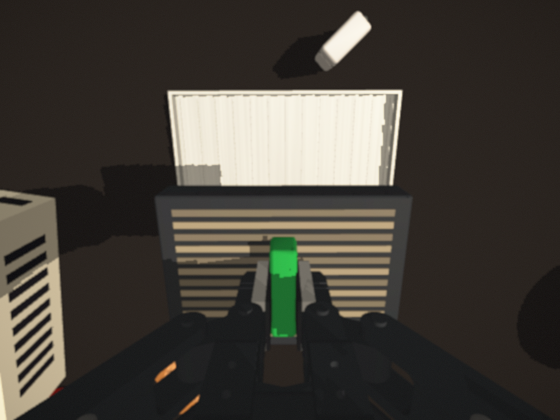

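The wrist picture shows the filter held level by its green rib at (284,285) over the tray, clear of the freshener at (345,40). The tray rims confirm the centre within 2 mm.

```bash
python3 -m pendant '[[0,[0,0,20],[0,0,0]],[0,[0,0,30],[0,0,0]],[0,[0,0,33],[0,0,0]],[0,[0,0,33],[0,0,0]],[0,[0,0,30],[0,0,0]],[0,[0,0,20],[0,0,0]],[0,[0,0,12],[0,0,0]],[0,[0,0,4],[0,0,0]]]'
python3 -m pendant '[[0,[0,0,0],[0,0,0]],[0,[0,0,0],[0,0,0]],[0,[0,0,2],[0,0,0]],[0,[0,0,2],[0,0,0]],[0,[0,0,1],[0,0,0]],[0,[0,0,1],[0,0,0]],[0,[0,0,1],[0,0,0]],[0,[0,0,0],[0,0,0]]]'
```

```text
clock: 13.52
tool_pos: [502.7, 237.9, 35.7]
eef_rot: [[-0.994, 0.11, -0.003], [0.11, 0.994, -0.002], [0.002, -0.002, -1.0]]
contact_force: [0.2, 0.0, -0.6]
grip_width: 10.8
grasp_force: 58.8
clock: 14.18
tool_pos: [503.5, 238.5, 30.8]
eef_rot: [[-0.994, 0.11, 0.0], [0.11, 0.994, 0.0], [-0.0, 0.0, -1.0]]
contact_force: [0.3, -0.0, -1.1]
grip_width: 10.6
grasp_force: 58.8
```

```bash
python3 -m pendant '[[0,[0,0,1],[0,0,0]],[0,[0,0,1],[0,0,0]],[0,[0,0,0.5],[0,0,0]],[0,[0,0,0.5],[0,0,0]],[0,[0,0,0.5],[0,0,0]],[0,[0,0,0],[0,0,0]],[0,[0,0,0],[0,0,0]],[0,[0,0,0],[0,0,0]]]'
```

```text
clock: 14.85
tool_pos: [503.5, 238.5, 27.3]
eef_rot: [[-0.994, 0.11, -0.0], [0.11, 0.994, -0.0], [0.0, -0.0, -1.0]]
contact_force: [-0.0, 0.1, -1.3]
grip_width: 10.4
grasp_force: 58.8
```

```bash
python3 -m pendant '[[0,[0,0,0.5],[0,0,0]],[0,[0,0,0.5],[0,0,0]],[0,[0,0,0.5],[0,0,0]],[0,[0,0,0.5],[0,0,0]],[0,[0,0,0],[0,0,0]],[0,[0,0,0],[0,0,0]],[0,[0,0,0],[0,0,0]],[0,[0,0,0],[0,0,0]]]'
```

```text
clock: 15.52
tool_pos: [503.6, 238.6, 26.8]
eef_rot: [[-0.994, 0.11, 0.001], [0.11, 0.994, 0.0], [-0.001, 0.0, -1.0]]
contact_force: [-3.6, -2.1, 19.1]
grip_width: 10.2
grasp_force: 61.5
```

```bash
python3 -m pendant '[[0,[0,0,-1],[0,0,0]],[0,[0,0,-0.3],[0,0,0]],[0.2,[0,0,0],[0,0,0]],[0.35,[0,0,0],[0,0,0]],[0.35,[0,0,0],[0,0,0]],[0.35,[0,0,0],[0,0,0]],[0.35,[0,0,-5],[0,0,0]],[0.35,[0,0,-10],[0,0,0]]]'
python3 -m pendant '[[0.35,[0,0,-20],[0,0,0]],[0.35,[0,0,-35],[0,0,0]],[0.35,[0,0,-41],[0,0,0]],[0.35,[0,0,-41],[0,0,0]],[0,[0,0,-41],[0,0,0]],[0,[0,0,-30],[0,0,0]],[0,[0,0,0],[0,0,0]],[0,[0,0,0],[0,0,0]]]'
python3 - <<'E'
from h import *
s=st(); C=(538,235)
im,d,K,T=grab('wrist','wrist9'); p=loc(cloud(d,K,T),C,-6.1); h=cv2.cvtColor(im,cv2.COLOR_RGB2HSV)
m=(h[...,0]>38)&(h[...,0]<88)&(h[...,1]>90)&(h[...,2]>40)&(p[...,2]>10)&(p[...,2]<80)
t=p[m&(p[...,2]>38)]; print(m.sum(),np.median(t,0).round(1),cv2.minAreaRect(t[:,:2].astype(np.float32)))
k=(abs(p[...,0]+35)<40)&(abs(p[...,1])<58)&(p[...,2]<60)&~m&(p[...,2]>15)
q=p[k]; print('frame plane',np.linalg.lstsq(np.c_[q[:,:2],np.ones(len(q))],q[:,2],rcond=None)[0],np.percentile(q[:,2],[5,50,95]))
E
```

```text
clock: 16.18
tool_pos: [502.9, 238.3, 41.1]
eef_rot: [[-0.994, 0.109, -0.002], [0.109, 0.994, -0.001], [0.002, -0.001, -1.0]]
contact_force: [-0.1, 0.8, -0.1]
grip_width: 30.1
grasp_force: 0.0
clock: 16.85
tool_pos: [504.1, 238.7, 252.3]
eef_rot: [[-0.994, 0.11, 0.004], [0.11, 0.994, 0.002], [-0.004, 0.003, -1.0]]
contact_force: [-1.1, -0.4, -0.4]
grip_width: -0.2
grasp_force: 0.0
t 16.85 loc [-185.9  411.7  252.3] j [-24.3  21.6  -9.4 112.3   4.8  46.2  47.4] F [-1.1 -0.4 -0.4]
492 [-35.4   0.8  41.4] ((-34.48231887817383, 0.6876153945922852), (43.265228271484375, 11.073853492736816), 0.07657423615455627)
frame plane [1.34749709e-03 4.76967094e-04 2.40331209e+01] [22.54712035 23.98948065 25.38192226]
```

```bash
python3 -m pendant '[[0,[-19.2,-31.6,0],[0,0,0]],[0,[-19.2,-31.6,0],[0,0,0]],[0,[-19.2,-31.6,0],[0,0,0]],[0,[-19.2,-31.6,0],[0,0,0]],[0,[-19.2,-31.6,0],[0,0,0]],[0,[-19.2,-31.6,0],[0,0,0]],[0,[-19.2,-31.6,0],[0,0,0]],[0,[-19.2,-31.6,0],[0,0,0]]]'
python3 -m pendant '[[0,[-19.2,-31.6,0],[0,0,0]],[0,[-19.2,-31.6,0],[0,0,0]],[0,[-19.2,-31.6,0],[0,0,0]],[0,[-19.2,-31.6,0],[0,0,0]],[0,[-19.2,-31.6,0],[0,0,0]],[0,[0,0,0],[0,0,0.079]],[0,[0,0,0],[0,0,0.079]],[0,[0,0,0],[0,0,0]]]'
python3 -c "
from h import *
st()"
```

```text
clock: 17.57
tool_pos: [628.0, -31.4, 247.7]
eef_rot: [[-0.994, 0.109, -0.003], [0.109, 0.994, -0.0], [0.003, -0.0, -1.0]]
contact_force: [0.6, -0.3, -0.2]
grip_width: 0.0
grasp_force: 0.0
clock: 18.23
tool_pos: [705.7, -197.7, 246.9]
eef_rot: [[-0.963, 0.269, -0.004], [0.269, 0.963, 0.001], [0.004, -0.0, -1.0]]
contact_force: [-0.1, 1.1, 0.7]
grip_width: 0.2
grasp_force: 0.0
t 18.2333 loc [124.3  44.5 246.9] j [13.  34.2 -3.  89.3  2.  56.7 83.8] F [-0.1  1.1  0.7]
```

```bash
python3 -m pendant '[[0,[0,0,31],[0,0,0]],[0,[0,0,31],[0,0,0]],[0,[12,0,0],[0,0,0]],[0,[12,0,0],[0,0,0]],[0,[12,0,0],[0,0,0]],[0,[12,0,0],[0,0,0]],[0,[12,0,0],[0,0,0]],[0,[12,0,0],[0,0,0]]]'
python3 -m pendant '[[0,[12,0,0],[0,0,0]],[0,[12,0,0],[0,0,0]],[0,[12,0,0],[0,0,0]],[0,[12,0,0],[0,0,0]],[0,[12,0,0],[0,0,0]],[0,[12,0,0],[0,0,0]],[0,[0,0,0],[0,0,0]],[0,[0,0,0],[0,0,0]]]'
python3 - <<'E'
from h import *
st(); im,d,K,T=grab('side','side10'); p=loc(cloud(d,K,T))
for a in range(-120,100,15):
    k=(p[...,0]>=a)&(p[...,0]<a+15)&(p[...,1]>-25)&(p[...,1]<20)&(p[...,2]>90)&(p[...,2]<240)
    if k.sum()>5: print(a,np.percentile(p[k][:,2],[10,50,90]).round())
E
```

```text
clock: 18.9
tool_pos: [636.5, -177.1, 186.8]
eef_rot: [[-0.965, 0.261, -0.001], [0.261, 0.965, 0.0], [0.001, 0.0, -1.0]]
contact_force: [5.4, -1.3, 20.9]
grip_width: -0.1
grasp_force: 0.3
clock: 19.57
tool_pos: [567.3, -158.5, 187.2]
eef_rot: [[-0.965, 0.262, -0.001], [0.262, 0.965, 0.0], [0.001, -0.0, -1.0]]
contact_force: [0.6, -0.3, -0.6]
grip_width: 0.1
grasp_force: 0.0
t 19.5667 loc [-19.5  45.5 187.2] j [ 12.7  28.1  -3.7 112.1   2.7  39.9  82.1] F [ 0.6 -0.3 -0.6]
-120 [ 98. 105. 106.]
-105 [91. 98. 99.]
-90 [ 91.  98. 100.]
-75 [ 98. 194. 200.]
-60 [ 98. 167. 179.]
-45 [ 99. 151. 234.]
-30 [ 98. 134. 237.]
-15 [ 92.  99. 128.]
0 [ 96.  99. 108.]
15 [105. 106. 107.]
30 [104. 106. 107.]
45 [104. 105. 107.]
60 [104. 106. 107.]
75 [104. 105. 107.]
90 [104. 106. 107.]
```

```bash
python3 -m pendant '[[0,[21,0,0],[0,0,0]],[0,[21,0,0],[0,0,0]],[0,[21,0,0],[0,0,0]],[0,[21,0,0],[0,0,0]],[0,[0,0,10],[0,0,0]],[0,[0,0,10],[0,0,0]],[0,[0,0,0],[0,0,0]],[0,[0,0,0],[0,0,0]]]'
python3 - <<'E'
from h import *
st(); im,d,K,T=grab('side','side11'); p=loc(cloud(d,K,T))
for a in range(-120,10,30):
    k=(p[...,0]>=a)&(p[...,0]<a+15)&(p[...,1]>-25)&(p[...,1]<20)&(p[...,2]>90)&(p[...,2]<240)
    if k.sum()>5: print(a,np.percentile(p[k][:,2],[10,50,90]).round())
E
```

```text
clock: 20.28
tool_pos: [487.6, -136.9, 166.7]
eef_rot: [[-0.964, 0.264, -0.001], [0.264, 0.964, 0.0], [0.001, -0.0, -1.0]]
contact_force: [0.8, -0.4, -0.1]
grip_width: -0.2
grasp_force: 0.0
t 20.2833 loc [-102.    45.1  166.7] j [ 12.1  24.9  -3.9 123.4   3.1  31.8  80.6] F [ 0.8 -0.4 -0.1]
-120 [105. 139. 235.]
-90 [ 98. 131. 133.]
-60 [ 99. 123. 125.]
-30 [100. 114. 116.]
0 [104. 106. 108.]
```

```bash
python3 -m pendant '[[0,[4,0,10],[0,0,0]],[0,[0,0,10],[0,0,0]],[0,[0,0,8],[0,0,0]],[0,[0,0,8],[0,0,0]],[0,[0,0,8],[0,0,0]],[0,[0,0,6],[0,0,0]],[0,[0,0,6],[0,0,0]],[0,[0,0,4],[0,0,0]]]'
python3 -m pendant '[[0,[0,0,1],[0,0,0]],[0,[0,0,1],[0,0,0]],[0,[0,0,1],[0,0,0]],[0,[0,0,0],[0,0,0]],[0,[0,0,0],[0,0,0]],[0,[0,0,0],[0,0,0]],[0,[0,0,0],[0,0,0]],[0,[0,0,0],[0,0,0]]]'
```

```text
clock: 21.0
tool_pos: [482.6, -135.7, 106.8]
eef_rot: [[-0.964, 0.265, -0.001], [0.265, 0.964, 0.0], [0.001, -0.0, -1.0]]
contact_force: [-0.0, -0.5, 0.9]
grip_width: -0.1
grasp_force: 0.3
clock: 21.67
tool_pos: [483.0, -135.8, 105.0]
eef_rot: [[-0.964, 0.265, 0.001], [0.265, 0.964, -0.0], [-0.001, 0.0, -1.0]]
contact_force: [-2.4, 0.8, 6.7]
grip_width: -0.3
grasp_force: 3.1
```

```bash
python3 -m pendant '[[0,[0,0,1],[0,0,0]],[0,[0,0,0.5],[0,0,0]],[0,[0,0,0],[0,0,0]],[0,[0,0,0],[0,0,0]],[0,[0,0,-10],[0,0,0]],[0,[0,0,-30],[0,0,0]],[0,[0,0,-40],[0,0,0]],[0,[0,0,-40],[0,0,0]]]'
python3 -m pendant '[[0,[0,0,-40],[0,0,0]],[0,[0,0,-20],[0,0,0]],[0,[0,0,0],[0,0,0]],[0,[0,0,0],[0,0,0]],[0,[0,0,0],[0,0,0]],[0,[0,0,0],[0,0,0]],[0,[0,0,0],[0,0,0]],[0,[0,0,0],[0,0,0]]]'
python3 - <<'E'
from h import *
st(); im,d,K,T=grab('side','side12'); p=loc(cloud(d,K,T)); grab('scene','scene12')
for a in range(-120,10,30):
    k=(p[...,0]>=a)&(p[...,0]<a+15)&(p[...,1]>-25)&(p[...,1]<20)&(p[...,2]>90)&(p[...,2]<240)
    if k.sum()>5: print(a,np.percentile(p[k][:,2],[10,50,90]).round())
cv2.imwrite('pics/d.png',cv2.resize(np.hstack([load('side12')[0],load('scene12')[0]]),(800,300))[:,:,::-1])
E
```

```text
clock: 22.33
tool_pos: [482.4, -135.6, 224.2]
eef_rot: [[-0.964, 0.264, -0.002], [0.264, 0.964, 0.0], [0.002, -0.0, -1.0]]
contact_force: [0.5, -0.5, -0.4]
grip_width: -0.2
grasp_force: 0.0
clock: 23.0
tool_pos: [482.5, -135.7, 282.0]
eef_rot: [[-0.964, 0.265, -0.002], [0.265, 0.964, 0.0], [0.002, -0.0, -1.0]]
contact_force: [1.0, -0.1, -0.6]
grip_width: -0.5
grasp_force: 0.0
t 23.0 loc [-107.3   45.   282. ] j [ 12.8  15.6  -4.5 116.8   1.6  47.8  82. ] F [ 1.  -0.1 -0.6]
-120 [104. 106. 107.]
-90 [105. 106. 107.]
-60 [105. 106. 107.]
-30 [104. 106. 107.]
0 [104. 106. 107.]
```

View pics/d.png

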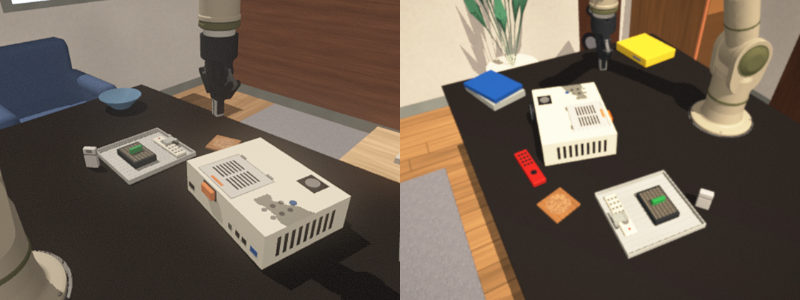

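The cover is shut and flush (left view, 240,170). The filter lies flat on the tray with its grip up (left 135,150; right 658,203), and everything else is where it was.

```bash
python3 -c "
from cell import r
print(r.sign_off())"
```

```text
the job is handed in; nothing more can be done
None
```

The job is done and handed in at about 23 s: the filter lies flat on the tray, grip up, the cover is pressed shut and measures flush with the top, and the remotes, freshener and coaster look undisturbed in the last pictures.

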